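# Open the proofing jig and bed the gore block

## Robot

A 6-joint arm with a two-finger parallel gripper is mounted at the origin on the work surface; the furniture and walls round the work are solid. World frame = base frame: x ahead of the robot, y to its left, z up, the work surface at z = 0. Lengths are in m, angles in degrees, forces in N, time in s.
With the tool pointing down it reaches from about 0.375 to 0.925 m from the base axis. Payload 5.7 kg.
Tool frame: the origin (TCP) lies between the finger pads; the fingertips stand 14 mm ahead of it and the grasp point (between the pads) lies 5 mm behind it; z points along the fingers, y is the line along which they close (so a half turn about z gives the same grasp; the last joint's range is limited). The gripper opens to 85 mm and grips with 20 to 120 N. Pads are 22 mm wide; open, the fingers measure 114 mm over their backs; the gripper's body (76 mm by 85 mm) begins 54 mm behind the grasp point. The pads swing forward as they close: fully open they stand 13 mm farther back than shut.
Start: joints at [60.671, 20.558, 86.54, -0, 72.909, -6.595], TCP at [0.232, 0.553, 0.245] pointing down, gripper open.
Joint ranges: [-170.27, 170.27], [-57.76, 135], [12.27, 136.19], [-55.21, 235.2], [11.17, 155.16], [-170.74, 170.74]. Speed limits (degrees/s): [136.94, 136.94, 180, 180, 180, 180].

## Interface

Orientations are given as [roll, pitch, yaw] about the fixed x, y, z axes, in that order (R = Rz(yaw) Ry(pitch) Rx(roll)).
In Python, from workcell import bot, eyes, sign_off, models gives the robot as it stands.
- The arm moves only by the tool drive_tool, never from a script. Its argument "motion" is a list of rows, each an object of numbers: "tx", "ty", "tz": the shift along the tool's x, y, z in cm; "spin": the turn about the tool's z in rad; "gripper": the closure, from 0 (fully open) to 1 (shut). In form: [{"tx": .., "ty": .., "tz": .., "spin": .., "gripper": ..}, ...]. A call has 1 to 20 rows; each row is the pose to reach, as a shift and turn from the pose commanded when the call began, along the tool's axes at that moment; what a row does not reach only later rows make up. A row lasts 1/12 s, in which the tool goes at most 41.7 mm and 7.16 degrees, less where a joint would pass 70% of its speed; a pose out of reach is approached as far as the arm can. A call with a gripper value outside its range is refused whole. The fingers move at their own pace and stop on an object; the grip force is fixed at half the most. Time passes only in rows, so rows that repeat a pose let the fingers close. It gives the time, the measured TCP pose, the force, the opening and the grip force at its end, in the units of the state.
- bot.observe(): the state, without advancing time (a new reading comes with each control period).
- eyes.grab_frame(name): name is "scene" or "top" or "wrist"; returns (picture, depth): 420x560x3 uint8, blue, green, red; 420x560 float32, m along the optical axis (not along the pixel's ray), 0 where there is no reading.
- eyes.calibration(name): a dict with "vfov" (degrees; the focal length in pixels is half the picture's height over the tangent of half this angle, whatever the lens; pixels are square), "cx", "cy" (the principal point, pixels), "world_from_camera" (4x4, takes a point from camera to world coordinates); the wrist camera has in their place "T_tool_cam" (4x4, takes a point from camera to tool coordinates, whose origin is the TCP and whose axes are the flange's). Camera axes: x right, y down, z forward; pixel columns grow to the right and rows downward; lengths in m; the calibration is good to about 2 mm. The wrist camera is an equidistant fisheye: a pixel r from the principal point sees the ray r / f radians off the axis. A picture is of the moment at which its call begins: read the wrist's pose just before it. calibration takes no time and is no camera call.
- sign_off(): hands the job in; it is judged then, once.
Trained networks look in the newest picture that a camera, given by its name, has taken for a name from the list of things; names that differ only in an ending like _2 or _b are one class to them, and where a whole thing is asked for, a point or a joint stands for the part that bears it (a point fixed in the world has none). Each returns a list of dicts, best first, with "p" (0 to 1); they miss things now and then, are a little off and sometimes report something else, mostly with a low value. They report only what shows in the picture. A call takes as long as a camera call.
- models.find_in(camera, thing): "bbox" ([centre column, centre row, width, height] in pixels, round what is visible of it).
- models.mark_of(camera, thing): "xy" ([column, row] in pixels: a listed point, or the origin of a listed thing).
The state is a dict: "time_s": time; "joint_pos": joint angles; "joint_velocities": joint speeds; "joint_efforts": joint torques, N m; "tool_pos": TCP position; "orientation": TCP orientation; "wrist_force": force on the tool from outside, world axes, zero at the start; "torque": the same for the moment, N m; "grip_width": finger opening in m; "grip_force": force on a finger pad.
Only numpy, scipy, OpenCV 4.12 (cv2) and the standard library are available. Lean on these libraries where they do the work, as an engineer would, in place of code of your own. Each camera call takes 0.05 s, during which the arm holds its last target. There are 200 camera calls.

## Task

Get the hinged proofing jig ready for inking: take the frame by its wooden bar and swing it right over, past upright, so that it leans back on its stays and stays open on its own, without letting it slam. Then set the printing block with the three long blue leaf-shaped gores, face up, into the pocket of the bed so that it lies fully home, flat and square; do not drop it. Leave the other block (red compass rose) where it is and do not upset the pigment jar and the two ink jars.

Things in the scene. Friction and masses are not known exactly. Their poses are not given: they have to be found in the camera images.
- jig: Proofing jig, screwed to the table: plywood bed board 190 x 150 x 24 mm with dark wooden edges. Origin: centre of its underside on the table; x runs from the handle side to the hinge side (190 mm), y along the hinge, z up. Two steel cheeks with stays stand at the hinge side (up to 113 mm above the table, at x = +78 to +122 mm); two 21 mm high rubber rests stand on the board at x = -69, y = +-56 mm.
- bed (a point): Centre of the floor of the bed's pocket, 12 mm above the table, 12 mm below the board's top face; axes as the jig's. The pocket is 114 mm long (x) by 62 mm wide (y); its walls lean outward by 3 mm over their upper 6 mm; in the middle of each long side a notch for a finger, 54 mm wide (x) and as deep as the pocket, runs out to 62 mm from the centre; it lies under the frame while that is shut.
- hinge (a point): Middle of the frame's hinge axis, 50 mm above the table; axes as the jig's. The axis runs along the jig's y.
- tympan (a joint): Opening angle of the frame (aluminium frame with brown tympan card, 132 mm wide, 154 mm long, 8 mm thick, 0.32 kg): 0 = shut, lying level over the bed; 1.57 = upright (its balance point); 1.92 = leaning back on the stays, its stop. Below the balance point it falls shut under its weight, beyond it it falls back on the stays; the hinge itself is nearly free.
- handle (a point): Middle of the frame's handle, a round wooden bar of 14 mm diameter along the jig's y, 80 mm free between its two steel arms, 224 mm from the hinge axis, its centre line 60 mm clear of the frame's front edge; 50 mm above the table when shut, and nothing under it but the table. It can turn in the fingers. Its axes turn with the frame: y along the bar.
- gore_block_c (a point): Centre (half-way up) of the gore block, the one to seat: wooden mount with grey lino face and three blue leaf-shaped relief gores along it, 110 mm long (x) x 58 mm wide (y) x 28 mm high (z), about 0.17 kg; z points up through the printing face. It may be seated either way round. Fully home its centre is 14 mm above the pocket floor and it stands 16 mm proud of the board.
- rose_block_c (a point): Centre of the other printing block, same size, with a red round compass rose and two red bars on its face; leave it alone.
- pigment_jar: Glass jar with black lid, 59 mm across, 95 mm high, at the back; origin under its centre.
- ink_pot: Squat glass pot with yellow lid, 52 mm across, 40 mm high, at the back; origin under its centre.
- ink_jar: Glass jar with black lid, 47 mm across, 44 mm high, at the back; origin under its centre.

How it is judged (in metres and radians):
On the way, in this order (a step that is already met when the one before it is completed fails the run):
1. the frame stands open past its balance point, leaning on its stays, with the fingers off it (value of joint tympan above 1.85 rad and contact force between the fingers and tympan below 0.2 N), for 0.3 s.
2. the gore block lies home in the pocket (horizontal distance between gore_block_c and bed below 0.005 m and z of gore_block_c in the frame of bed below 0.016 m), for 0.2 s.
At the end, for the whole second after the job is handed in: Frame leaning on its stays (within 0.07 rad of its stop); gore block at rest, face up in the pocket: centre within 5 mm, at most 2 mm above fully home, level within 0.03 rad, square within 0.06 rad (either way round); rose block within 20 mm of its start (all of step 2 and value of joint tympan above 1.85 rad and angle between gore_block_c's own z axis and vertical below 0.03 rad and angle between the x axis of gore_block_c and the x axis of bed, either way round below 0.06 rad and linear speed of gore_block below 0.02 m/s and distance of rose_block_c from where it was at the start of the episode below 0.02 m); the robot touches nothing.
It fails at once if the frame swings faster than 5 rad/s (slammed open or let fall shut) (velocity of joint tympan above 5 rad/s or velocity of joint tympan below -5 rad/s).
It fails at once if the gore block falls freely faster than 0.6 m/s (dropped from about 20 mm or more) (linear speed of gore_block above 0.6 m/s and contact force between the fingers and gore_block below 0.05 N).
It fails at once if the compass-rose block is moved more than 20 mm (distance of rose_block_c from where it was at the start of the episode above 0.02 m).
It fails at once if a jar at the back is tipped over or pushed more than 30 mm (angle between any of pigment_jar, ink_pot, ink_jar's own z axis and vertical above 0.5 rad or distance of any of pigment_jar, ink_pot, ink_jar from where it was at the start of the episode above 0.03 m).
It also fails if it takes over 59 s, if anything falls off the work surface, if the arm or the gripper's body presses on something with over 40 N, if the wrist force passes 120 N, or if a joint passes its speed limit or range.

## Working session

There is one attempt and no reset: what is moved stays moved. The work goes in short steps, Python scripts to look and compute and a tool call to move; the robot and the scene stay as the last step left them, time stands still between calls to the robot, and variables do not carry over. Pictures are saved under pics/ and viewed, at most 10 in all, crops included, and the job is handed in when it is done.

Besides the shell and the picture viewer there is one more tool, called after "Emit:" as name(argument=value, ...), one argument or row to a line, values as JSON. drive_tool: Moves the arm, as the interface text tells. Its arguments: {"type":"object","properties":{"motion":{"type":"array","items":{"type":"object","properties":{"tx":{"type":"number"},"ty":{"type":"number"},"tz":{"type":"number"},"spin":{"type":"number"},"gripper":{"type":"number"}}}}},"required":["motion"]}

```bash
mkdir -p pics
cat > h.py <<'E'
import numpy as np, cv2
from workcell import bot, eyes, models
from scipy.spatial.transform import Rotation as R
def f(c): return 210/np.tan(np.radians(c['vfov'])/2)
def ray(name,u,v):
    c=eyes.calibration(name); F=f(c); x=np.array([(u-c['cx'])/F,(v-c['cy'])/F,1.])
    if name=='wrist':
        r=np.hypot(x[0],x[1]); s=np.sinc(r/np.pi); x=np.array([x[0]*s,x[1]*s,np.cos(r)])
        st=bot.observe(); T=np.eye(4); T[:3,:3]=R.from_euler('xyz',st['orientation'],degrees=True).as_matrix(); T[:3,3]=st['tool_pos']
        T=T@np.array(c['T_tool_cam'])
    else: T=np.array(c['world_from_camera'])
    return T,x
def atz(name,u,v,z):
    T,x=ray(name,u,v); d=T[:3,:3]@x; o=T[:3,3]; return o+d*(z-o[2])/d[2]
def atd(name,u,v,dep):
    T,x=ray(name,u,v); p=x/x[2]*dep[int(v),int(u)]; return T[:3,:3]@p+T[:3,3]
E
python3 - <<'E'
from h import *
s=bot.observe(); print(s['tool_pos'],s['orientation'],s['time_s'])
Z=dict(handle=.05,hinge=.05,gore_block_c=.014,rose_block_c=.014,bed=.012,jig=0,pigment_jar=0,ink_pot=0,ink_jar=0)
for n in['top','scene']:
    p,d=eyes.grab_frame(n); cv2.imwrite(f'pics/{n}.png',p); np.save(n+'.npy',d)
    for t,z in Z.items():
        for m in models.mark_of(n,t)[:2]:
            u,v=m['xy']; print(n,t,round(m['p'],2),np.round(m['xy']),atz(n,u,v,z).round(3))
E
```

```text
[0.23155421 0.55278097 0.24443554] [-1.79890357e+02 -1.27753228e-02  1.57264821e+02] 0.0
top handle 0.96 [325. 270.] [ 0.487 -0.078  0.05 ]
top hinge 0.81 [224. 254.] [0.52  0.146 0.05 ]
top hinge 0.61 [269. 165.] [0.724 0.048 0.05 ]
top gore_block_c 0.74 [387. 210.] [ 0.625 -0.224  0.014]
top gore_block_c 0.68 [230. 167.] [0.728 0.143 0.014]
top bed 0.6 [224. 256.] [0.518 0.152 0.012]
top bed 0.34 [314. 162.] [ 0.74  -0.056  0.012]
top jig 0.97 [266. 262.] [0.507 0.055 0.   ]
top pigment_jar 0.57 [225. 168.] [0.728 0.156 0.   ]
top ink_pot 0.78 [272. 162.] [0.742 0.044 0.   ]
top ink_jar 0.55 [310. 160.] [ 0.748 -0.046  0.   ]
scene handle 0.91 [314. 170.] [ 0.479 -0.083  0.05 ]
scene hinge 0.59 [338. 256.] [0.523 0.142 0.05 ]
scene gore_block_c 0.79 [225. 157.] [ 0.636 -0.222  0.014]
scene rose_block_c 0.61 [300. 142.] [ 0.457 -0.217  0.014]
scene bed 0.67 [328. 227.] [0.496 0.043 0.012]
scene jig 0.78 [326. 235.] [0.504 0.052 0.   ]
scene ink_jar 0.28 [300. 138.] [ 0.446 -0.243 -0.   ]
```

View pics/top.png

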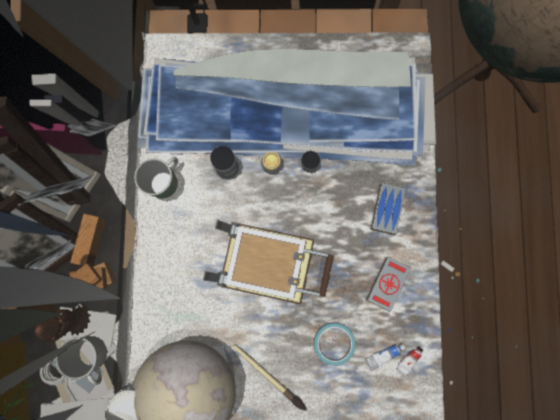

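View pics/scene.png

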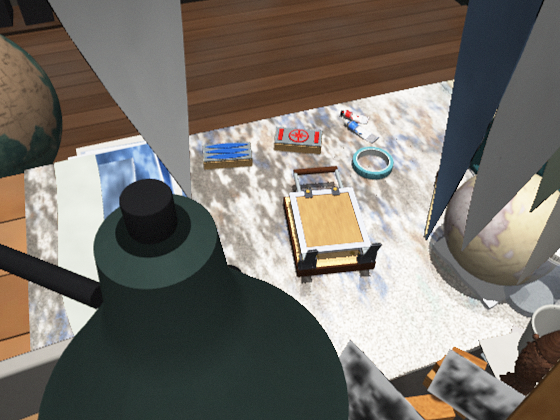

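Top view: jig frame at (265,262) with its hinge to the left (cheeks at 223,226 and 212,277). The handle bar is at (326,274), the gore block at (388,210), the rose block at (390,285), and the jars at (224,160), (272,161) and (310,160). The jig's x axis points along world yaw of about 82°.

Emit:
drive_tool(
  motion=[
    {"tx": -47.9,"ty": -48.3,"tz": 0,"spin": -0.25,"gripper": 0},
    {"tx": -47.9,"ty": -48.3,"tz": 0,"spin": -0.25,"gripper": 0},
    {"tx": -47.9,"ty": -48.3,"tz": 0,"spin": -0.25,"gripper": 0},
    {"tx": -47.9,"ty": -48.3,"tz": 0,"spin": -0.25,"gripper": 0},
    {"tx": -47.9,"ty": -48.3,"tz": 0,"spin": -0.25,"gripper": 0},
    {"tx": -47.9,"ty": -48.3,"tz": 0,"spin": -0.25,"gripper": 0},
    {"tx": -47.9,"ty": -48.3,"tz": 0,"spin": -0.25,"gripper": 0},
    {"tx": -47.9,"ty": -48.3,"tz": 0,"spin": -0.25,"gripper": 0},
    {"tx": -47.9,"ty": -48.3,"tz": 0,"spin": -0.25,"gripper": 0},
    {"tx": -47.9,"ty": -48.3,"tz": 0,"spin": -0.25,"gripper": 0},
    {"tx": -47.9,"ty": -48.3,"tz": 0,"spin": -0.25,"gripper": 0},
    {"tx": -47.9,"ty": -48.3,"tz": 0,"spin": -0.25,"gripper": 0},
    {"tx": -47.9,"ty": -48.3,"tz": 0,"spin": -0.25,"gripper": 0},
    {"tx": -47.9,"ty": -48.3,"tz": 0,"spin": -0.25,"gripper": 0},
    {"tx": -47.9,"ty": -48.3,"tz": 0,"spin": -0.25,"gripper": 0},
    {"tx": -47.9,"ty": -48.3,"tz": 0,"spin": -0.25,"gripper": 0},
    {"tx": -47.9,"ty": -48.3,"tz": 0,"spin": -0.25,"gripper": 0},
    {"tx": -47.9,"ty": -48.3,"tz": 0,"spin": -0.25,"gripper": 0},
    {"tx": -47.9,"ty": -48.3,"tz": 0,"spin": -0.25,"gripper": 0},
    {"tx": -47.9,"ty": -48.3,"tz": 0,"spin": -0.25,"gripper": 0},
  ],
)

```text
time_s: 2.67
tool_pos: [0.4861, -0.0762, 0.245]
orientation: [180.0, -0.1, 171.6]
wrist_force: [-0.9, 0.1, 0.2]
grip_width: 0.0852
grip_force: 0.0
```

Run:
```python
from h import *
s=bot.observe(); print(s['tool_pos'],s['orientation'],s['time_s'])
n='wrist'
p,d=eyes.grab_frame(n); cv2.imwrite(f'pics/w1.png',p); np.save('w1.npy',d)
for t,z in dict(handle=.05,hinge=.05,gore_block_c=.014,rose_block_c=.014).items():
    for m in models.mark_of(n,t)[:2]:
        u,v=m['xy']; print(n,t,round(m['p'],2),np.round(m['xy']),atz(n,u,v,z).round(3), atd(n,u,v,d).round(3))
```

```text
[ 0.48610723 -0.07615136  0.2450319 ] [ 1.79958918e+02 -8.28462752e-02  1.71595629e+02] 2.6667
wrist handle 0.98 [273. 174.] [ 0.474 -0.078  0.05 ] [ 0.473 -0.077  0.057]
wrist hinge 0.55 [465. 189.] [0.518 0.137 0.05 ] [0.535 0.168 0.   ]
wrist gore_block_c 0.56 [182. 303.] [ 0.636 -0.229  0.014] [ 0.484 -0.117  0.258]
wrist rose_block_c 0.86 [154. 177.] [ 0.462 -0.22   0.014] [ 0.46  -0.214  0.029]
```

View pics/w1.png

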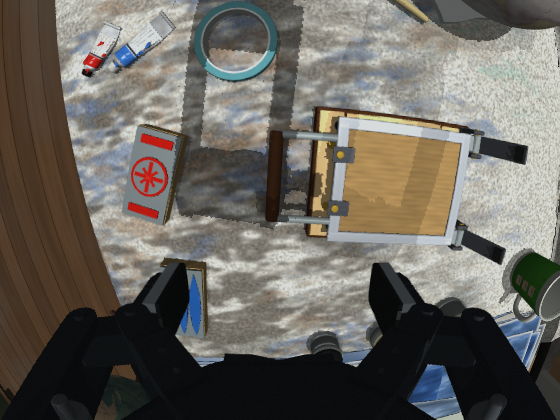

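The wrist view shows the bar from (275,132) to (272,220), the frame with corners (337,118), (330,240), (468,132) and (460,245), the rose block at (152,175), and part of the gore block at (190,300).

Run:
```python
from h import *
d=np.load('w1.npy'); p=cv2.imread('pics/w1.png')
P=[]
for v in range(142,212,3):
    for u in range(262,288):
        q=atd('wrist',u,v,d)
        if .051<q[2]<.062: P.append(q)
P=np.array(P); c=P.mean(0); w=np.linalg.svd((P-c)[:,:2])[2][0]
print('bar',c.round(4),P[:,2].max(),len(P),np.degrees(np.arctan2(w[1],w[0])))
# bar ends by z-thresholded strip
F=[]
for v in range(100,260,2):
    for u in range(300,490,2):
        if d[v,u]>0:
            q=atd('wrist',u,v,d)
            if .045<q[2]<.062: F.append(q)
F=np.array(F); r=cv2.minAreaRect((F[:,:2]*1000).astype(np.float32)); print('frame',r,F[:,2].mean(),len(F))
```

```text
bar [ 0.4761 -0.0779  0.0553] 0.05838270934672091 321 -11.689720252287538Traceback (most recent call last):
  File "<stdin>", line 15, in <module>
  File "h.py", line 16, in atd
    T,x=ray(name,u,v); p=x/x[2]*dep[int(v),int(u)]; return T[:3,:3]@p+T[:3,3]
        ~~~^^^^^^^^^^
  File "h.py", line 9, in ray
    st=bot.observe(); T=np.eye(4); T[:3,:3]=R.from_euler('xyz',st['orientation'],degrees=True).as_matrix(); T[:3,3]=st['tool_pos']
ValueError: time passes only in moves, steps and waits
```

```bash
sed -i 's/^def f(c)/from functools import lru_cache\n@lru_cache\ndef cal(n): return eyes.calibration(n)\n@lru_cache\ndef obs(): return bot.observe()\ndef f(c)/; s/c=eyes.calibration(name); F/c=cal(name); F/; s/st=bot.observe()/st=obs()/' h.py
python3 - <<'E'
from h import *
d=np.load('w1.npy')
F=[]
for v in range(100,260,2):
    for u in range(300,490,2):
        if d[v,u]>0:
            q=atd('wrist',u,v,d)
            if .049<q[2]<.062: F.append(q)
F=np.array(F); print(len(F),np.percentile(F[:,2],[5,50,95]))
r=cv2.minAreaRect((F[:,:2]*1000).astype(np.float32)); print(r)
c=np.array([.4761,-.0779])
for a in (77,78,79,80,81,82,83):
    x=np.array([np.cos(np.radians(a)),np.sin(np.radians(a))]);y=np.array([-x[1],x[0]])
    s=(F[:,:2]-c)@x;t=(F[:,:2]-c)@y; k=(s>.07)&(s<.19)
    print(a,np.percentile(s,[.5,99.5]).round(4),[np.percentile(t[(s>lo)&(s<lo+.04)],[1,99]).round(4) for lo in(.07,.11,.15)])
E
```

```text
4236 [0.05016874 0.05175494 0.05509143]
((504.29608154296875, 48.478057861328125), (212.08644104003906, 144.51939392089844), 78.56849670410156)
77 [0.0308 0.2338] [array([-0.0625,  0.0657]), array([-0.0622,  0.0668]), array([-0.061 ,  0.0672])]
78 [0.031  0.2339] [array([-0.0641,  0.0642]), array([-0.0645,  0.0645]), array([-0.0637,  0.0643])]
79 [0.0315 0.2338] [array([-0.0656,  0.0626]), array([-0.0669,  0.0623]), array([-0.0665,  0.0613])]
80 [0.0307 0.2339] [array([-0.0671,  0.061 ]), array([-0.069 ,  0.0598]), array([-0.0697,  0.0585])]
81 [0.0313 0.2347] [array([-0.0688,  0.0595]), array([-0.0713,  0.0577]), array([-0.0742,  0.0556])]
82 [0.0312 0.2355] [array([-0.0705,  0.0578]), array([-0.0734,  0.0555]), array([-0.0769,  0.0528])]
83 [0.0307 0.2363] [array([-0.0722,  0.0562]), array([-0.0756,  0.0532]), array([-0.0799,  0.0501])]
```

Emit:
drive_tool(
  motion=[
    {"tx": 1.0,"ty": -0.3,"tz": 2,"spin": 0.06,"gripper": 0.4},
    {"tx": 1.0,"ty": -0.3,"tz": 6,"spin": 0.06,"gripper": 0.4},
    {"tx": 1.0,"ty": -0.3,"tz": 10,"spin": 0.06,"gripper": 0.4},
    {"tx": 1.0,"ty": -0.3,"tz": 13,"spin": 0.06,"gripper": 0.4},
    {"tx": 1.0,"ty": -0.3,"tz": 16,"spin": 0.06,"gripper": 0.4},
    {"tx": 1.0,"ty": -0.3,"tz": 18,"spin": 0.06,"gripper": 0.4},
    {"tx": 1.0,"ty": -0.3,"tz": 19.5,"spin": 0.06,"gripper": 0.4},
    {"tx": 1.0,"ty": -0.3,"tz": 20.1,"spin": 0.06,"gripper": 0.4},
    {"tx": 1.0,"ty": -0.3,"tz": 20.1,"spin": 0.06,"gripper": 0.4},
    {"tx": 1.0,"ty": -0.3,"tz": 20.1,"spin": 0.06,"gripper": 0.4},
  ],
)

```text
time_s: 3.75
tool_pos: [0.4769, -0.0785, 0.0447]
orientation: [-180.0, 0.0, 168.2]
wrist_force: [0.1, 1.0, 0.0]
grip_width: 0.0515
grip_force: 0.0
```

Emit:
drive_tool(
  motion=[
    {"gripper": 0.7},
    {"gripper": 0.8},
    {"gripper": 1},
    {"gripper": 1},
    {"gripper": 1},
    {"gripper": 1},
    {"gripper": 1},
    {"gripper": 1},
  ],
)

```text
$.motion[0]: bad value
```

Emit:
drive_tool(
  motion=[
    {"tx": 0,"ty": 0,"tz": 0,"spin": 0,"gripper": 0.7},
    {"tx": 0,"ty": 0,"tz": 0,"spin": 0,"gripper": 0.8},
    {"tx": 0,"ty": 0,"tz": 0,"spin": 0,"gripper": 1},
    {"tx": 0,"ty": 0,"tz": 0,"spin": 0,"gripper": 1},
    {"tx": 0,"ty": 0,"tz": 0,"spin": 0,"gripper": 1},
    {"tx": 0,"ty": 0,"tz": 0,"spin": 0,"gripper": 1},
    {"tx": 0,"ty": 0,"tz": 0,"spin": 0,"gripper": 1},
    {"tx": 0,"ty": 0,"tz": 0,"spin": 0,"gripper": 1},
  ],
)

```text
time_s: 4.42
tool_pos: [0.4773, -0.0796, 0.0455]
orientation: [-179.9, 0.1, 168.2]
wrist_force: [-1.2, -4.0, 6.1]
grip_width: 0.0117
grip_force: 58.4
```

Emit:
drive_tool(
  motion=[
    {"tx": 0,"ty": 0.01,"tz": -0.67,"spin": 0,"gripper": 1},
    {"tx": 0,"ty": 0.07,"tz": -1.79,"spin": 0,"gripper": 1},
    {"tx": 0,"ty": 0.25,"tz": -3.35,"spin": 0,"gripper": 1},
    {"tx": 0,"ty": 0.54,"tz": -4.89,"spin": 0,"gripper": 1},
    {"tx": 0,"ty": 1.0,"tz": -6.62,"spin": 0,"gripper": 1},
    {"tx": 0,"ty": 1.6,"tz": -8.31,"spin": 0,"gripper": 1},
    {"tx": 0,"ty": 2.33,"tz": -9.95,"spin": 0,"gripper": 1},
    {"tx": 0,"ty": 3.19,"tz": -11.52,"spin": 0,"gripper": 1},
    {"tx": 0,"ty": 4.17,"tz": -13.02,"spin": 0,"gripper": 1},
    {"tx": 0,"ty": 5.27,"tz": -14.43,"spin": 0,"gripper": 1},
    {"tx": 0,"ty": 6.17,"tz": -15.43,"spin": 0,"gripper": 1},
    {"tx": 0,"ty": 6.79,"tz": -16.07,"spin": 0,"gripper": 1},
  ],
)

```text
time_s: 5.42
tool_pos: [0.4907, -0.0157, 0.2082]
orientation: [-179.5, 0.2, 168.3]
wrist_force: [-7.0, -17.4, 13.5]
grip_width: 0.0121
grip_force: 58.5
```

Emit:
drive_tool(
  motion=[
    {"tx": 0,"ty": 1.21,"tz": -1.35,"spin": 0,"gripper": 1},
    {"tx": 0,"ty": 2.65,"tz": -2.44,"spin": 0,"gripper": 1},
    {"tx": 0,"ty": 4.17,"tz": -3.42,"spin": 0,"gripper": 1},
    {"tx": 0,"ty": 5.76,"tz": -4.27,"spin": 0,"gripper": 1},
    {"tx": 0,"ty": 7.42,"tz": -4.99,"spin": 0,"gripper": 1},
    {"tx": 0,"ty": 9.13,"tz": -5.58,"spin": 0,"gripper": 1},
    {"tx": 0,"ty": 10.88,"tz": -6.03,"spin": 0,"gripper": 1},
    {"tx": 0,"ty": 12.66,"tz": -6.34,"spin": 0,"gripper": 1},
    {"tx": 0,"ty": 14.46,"tz": -6.5,"spin": 0,"gripper": 1},
    {"tx": 0,"ty": 16.27,"tz": -6.52,"spin": 0,"gripper": 1},
  ],
)

```text
time_s: 6.25
tool_pos: [0.5249, 0.1471, 0.2731]
orientation: [-180.0, 0.2, 168.2]
wrist_force: [6.3, -3.2, -3.4]
grip_width: 0.0115
grip_force: 63.9
```

Emit:
drive_tool(
  motion=[
    {"tx": 0,"ty": 1.8,"tz": 0.13,"spin": 0,"gripper": 1},
    {"tx": 0,"ty": 3.59,"tz": 0.39,"spin": 0,"gripper": 1},
    {"tx": 0,"ty": 5.35,"tz": 0.8,"spin": 0,"gripper": 1},
    {"tx": 0,"ty": 6.22,"tz": 1.06,"spin": 0,"gripper": 1},
    {"tx": 0,"ty": 6.65,"tz": 1.2,"spin": 0,"gripper": 1},
    {"tx": 0,"ty": 6.65,"tz": 1.2,"spin": 0,"gripper": 1},
  ],
)

```text
time_s: 6.75
tool_pos: [0.5388, 0.2136, 0.2598]
orientation: [179.9, 0.2, 168.2]
wrist_force: [2.2, 2.1, 5.2]
grip_width: 0.0117
grip_force: 64.5
```

Emit:
drive_tool(
  motion=[
    {"tx": 0,"ty": 0,"tz": 0,"spin": 0,"gripper": 0.8},
    {"tx": 0,"ty": 0,"tz": 0,"spin": 0,"gripper": 0.6},
    {"tx": 0,"ty": 0,"tz": 0,"spin": 0,"gripper": 0.5},
    {"tx": 0,"ty": 0,"tz": 0,"spin": 0,"gripper": 0.4},
    {"tx": 0,"ty": 0,"tz": -1,"spin": 0,"gripper": 0.4},
    {"tx": 0,"ty": 0,"tz": -3,"spin": 0,"gripper": 0.4},
    {"tx": 0,"ty": 0,"tz": -6,"spin": 0,"gripper": 0.4},
    {"tx": 0,"ty": 0,"tz": -9,"spin": 0,"gripper": 0.4},
  ],
)

```text
time_s: 7.42
tool_pos: [0.5368, 0.2116, 0.349]
orientation: [-179.9, -0.1, 168.1]
wrist_force: [0.3, -0.6, -0.3]
grip_width: 0.0515
grip_force: 0.0
```

Run:
```python
from h import *
p,d=eyes.grab_frame('top'); cv2.imwrite('pics/top2.png',cv2.resize(p[130:330,150:450],None,fx=2.6,fy=2.6)); np.save('top2.npy',d)
for t,z in dict(handle=.27,gore_block_c=.028,bed=.012,rose_block_c=.028).items():
    for m in models.mark_of('top',t)[:2]:
        u,v=m['xy']; print(t,round(m['p'],2),np.round(m['xy']),atz('top',u,v,z).round(3))
# block yaw by depth/colour: mask blue gores
```

```text
handle 0.96 [169. 237.] [0.54  0.217 0.27 ]
handle 0.56 [267. 262.] [0.495 0.038 0.27 ]
gore_block_c 0.56 [389. 210.] [ 0.624 -0.227  0.028]
bed 0.77 [269. 263.] [0.502 0.048 0.012]
rose_block_c 0.79 [390. 282.] [ 0.462 -0.224  0.028]
```

View pics/top2.png

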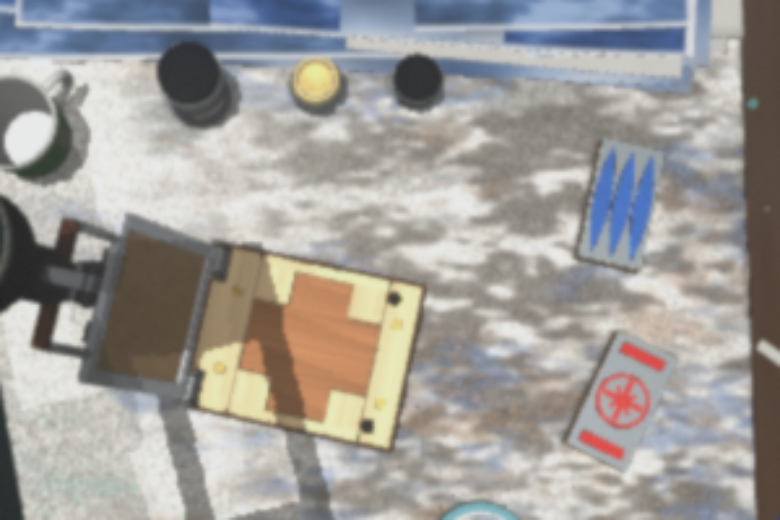

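Frame rests back on its stays with the bed exposed: the pocket is centred at about crop (315,345). The gore block is at crop (620,205), and the rose block is undisturbed at (622,400).

Emit:
drive_tool(
  motion=[
    {"tx": -17.7,"ty": -41,"tz": 0,"spin": 0,"gripper": 0},
    {"tx": -17.7,"ty": -41,"tz": 0,"spin": 0,"gripper": 0},
    {"tx": -17.7,"ty": -41,"tz": 0,"spin": 0,"gripper": 0},
    {"tx": -17.7,"ty": -41,"tz": 0,"spin": 0,"gripper": 0},
    {"tx": -17.7,"ty": -41,"tz": 0,"spin": 0,"gripper": 0},
    {"tx": -17.7,"ty": -41,"tz": 0,"spin": 0,"gripper": 0},
    {"tx": -17.7,"ty": -41,"tz": 0,"spin": 0,"gripper": 0},
    {"tx": -17.7,"ty": -41,"tz": 4,"spin": 0,"gripper": 0},
    {"tx": -17.7,"ty": -41,"tz": 8,"spin": 0,"gripper": 0},
    {"tx": -17.7,"ty": -41,"tz": 10,"spin": 0,"gripper": 0},
    {"tx": -17.7,"ty": -41,"tz": 12,"spin": 0,"gripper": 0},
    {"tx": -17.7,"ty": -41,"tz": 13,"spin": 0,"gripper": 0},
    {"tx": -17.7,"ty": -41,"tz": 13,"spin": 0,"gripper": 0},
    {"tx": -17.7,"ty": -41,"tz": 13,"spin": 0,"gripper": 0},
  ],
)

```text
time_s: 8.83
tool_pos: [0.6239, -0.2255, 0.2137]
orientation: [179.9, -0.5, 168.0]
wrist_force: [0.3, 0.1, 1.0]
grip_width: 0.0856
grip_force: 0.0
```

```bash
cat > blk.py <<'E'
from h import *
s=obs(); print(s['tool_pos'],s['orientation'],s['joint_pos'],s['time_s'])
p,d=eyes.grab_frame('wrist'); cv2.imwrite('pics/w2.png',p)
m=models.mark_of('wrist','gore_block_c')[:1]; print(m)
u0,v0=m[0]['xy']; print('net',atz('wrist',u0,v0,.014))
F=[]
for v in range(int(v0)-120,int(v0)+120,2):
    for u in range(int(u0)-120,int(u0)+120,2):
        if 0<=v<420 and 0<=u<560 and d[v,u]>0:
            q=atd('wrist',u,v,d)
            if .022<q[2]<.034 and np.hypot(*(q[:2]-s['tool_pos'][:2]))<.09: F.append(q)
F=np.array(F); print(len(F),F[:,2].mean(),cv2.minAreaRect((F[:,:2]*1000).astype(np.float32)))
E
python3 blk.py
```

```text
[ 0.62385146 -0.22547936  0.21368329] [179.87182497  -0.50741577 168.02756152] [-2.58348854e+01  2.75251829e+01  7.97739151e+01  2.99853704e-03
  7.32242479e+01 -1.03862758e+02] 8.8333
[{'xy': [275.3, 191.2], 'p': 0.65}]
net [ 0.62904976 -0.2280726   0.014     ]
1444 0.0265568736935234 ((630.0230712890625, -224.22357177734375), (57.296730041503906, 108.03201293945312), 76.78363037109375)
```

View pics/w2.png

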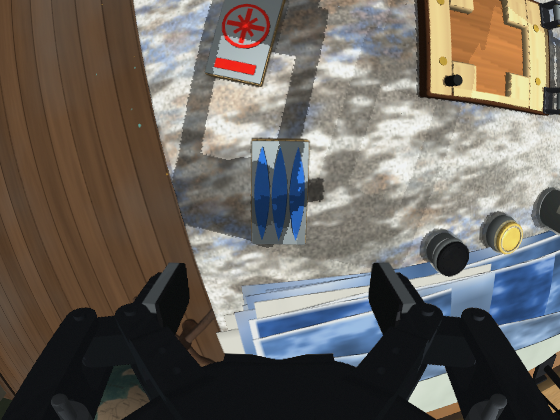

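The gore block is centred at (280,190) in the wrist view, face up and clear of the fingers. The depth fit gives (0.630, -0.224) and 57×108 mm, which matches its size.

Emit:
drive_tool(
  motion=[
    {"tx": -0.6,"ty": 0.3,"tz": 3,"spin": 0.02,"gripper": 0},
    {"tx": -0.6,"ty": 0.3,"tz": 6,"spin": 0.02,"gripper": 0},
    {"tx": -0.6,"ty": 0.3,"tz": 9,"spin": 0.02,"gripper": 0},
    {"tx": -0.6,"ty": 0.3,"tz": 12,"spin": 0.02,"gripper": 0},
    {"tx": -0.6,"ty": 0.3,"tz": 13.5,"spin": 0.02,"gripper": 0},
    {"tx": -0.6,"ty": 0.3,"tz": 13.5,"spin": 0.02,"gripper": 0},
    {"tx": -0.6,"ty": 0.3,"tz": 13.5,"spin": 0.02,"gripper": 0},
  ],
)

```text
time_s: 9.52
tool_pos: [0.634, -0.2229, 0.0846]
orientation: [-180.0, 0.1, 167.1]
wrist_force: [0.3, 0.1, 0.7]
grip_width: 0.0852
grip_force: 0.0
```

Emit:
drive_tool(
  motion=[
    {"tx": 0.4,"ty": -0.2,"tz": 2.5,"spin": 0.01,"gripper": 0},
    {"tx": 0.4,"ty": -0.2,"tz": 4.5,"spin": 0.01,"gripper": 0},
    {"tx": 0.4,"ty": -0.2,"tz": 6,"spin": 0.01,"gripper": 0},
    {"tx": 0.4,"ty": -0.2,"tz": 6.6,"spin": 0.01,"gripper": 0},
    {"tx": 0.4,"ty": -0.2,"tz": 6.6,"spin": 0.01,"gripper": 0},
    {"tx": 0.4,"ty": -0.2,"tz": 6.6,"spin": 0.01,"gripper": 0.2},
    {"tx": 0.4,"ty": -0.2,"tz": 6.6,"spin": 0.01,"gripper": 0.25},
    {"tx": 0.4,"ty": -0.2,"tz": 6.6,"spin": 0.01,"gripper": 0.3},
    {"tx": 0.4,"ty": -0.2,"tz": 6.6,"spin": 0.01,"gripper": 0.4},
    {"tx": 0.4,"ty": -0.2,"tz": 6.6,"spin": 0.01,"gripper": 0.6},
    {"tx": 0.4,"ty": -0.2,"tz": 6.6,"spin": 0.01,"gripper": 1},
    {"tx": 0.4,"ty": -0.2,"tz": 6.6,"spin": 0.01,"gripper": 1},
    {"tx": 0.4,"ty": -0.2,"tz": 6.6,"spin": 0.01,"gripper": 1},
  ],
)

```text
time_s: 10.6
tool_pos: [0.6302, -0.2255, 0.0193]
orientation: [-180.0, 0.2, 166.4]
wrist_force: [-0.0, 1.1, 6.9]
grip_width: 0.0566
grip_force: 65.0
```

Emit:
drive_tool(
  motion=[
    {"tx": 0,"ty": 0,"tz": -1,"spin": 0,"gripper": 1},
    {"tx": 0,"ty": 0,"tz": -4,"spin": 0,"gripper": 1},
    {"tx": 0,"ty": 0,"tz": -8,"spin": 0,"gripper": 1},
    {"tx": 2,"ty": 1.2,"tz": -12,"spin": 0.12,"gripper": 1},
    {"tx": 4,"ty": 2.4,"tz": -15,"spin": 0.24,"gripper": 1},
    {"tx": 6,"ty": 3.6,"tz": -18,"spin": 0.36,"gripper": 1},
    {"tx": 8,"ty": 4.8,"tz": -20,"spin": 0.48,"gripper": 1},
    {"tx": 10,"ty": 6,"tz": -22,"spin": 0.6,"gripper": 1},
    {"tx": 12,"ty": 7.2,"tz": -22,"spin": 0.72,"gripper": 1},
    {"tx": 14,"ty": 8.4,"tz": -22,"spin": 0.84,"gripper": 1},
    {"tx": 16,"ty": 9.7,"tz": -22,"spin": 0.96,"gripper": 1},
    {"tx": 18.3,"ty": 11.1,"tz": -22,"spin": 1.08,"gripper": 1},
    {"tx": 18.3,"ty": 11.1,"tz": -22,"spin": 1.2,"gripper": 1},
    {"tx": 18.3,"ty": 11.1,"tz": -22,"spin": 1.32,"gripper": 1},
    {"tx": 18.3,"ty": 11.1,"tz": -22,"spin": 1.44,"gripper": 1},
    {"tx": 18.3,"ty": 11.1,"tz": -22,"spin": 1.54,"gripper": 1},
    {"tx": 18.3,"ty": 11.1,"tz": -22,"spin": 1.54,"gripper": 1},
    {"tx": 18.3,"ty": 11.1,"tz": -22,"spin": 1.54,"gripper": 1},
    {"tx": 18.3,"ty": 11.1,"tz": -22,"spin": 1.54,"gripper": 1},
  ],
)

```text
time_s: 12.18
tool_pos: [0.4769, -0.0741, 0.2376]
orientation: [180.0, 0.0, 78.4]
wrist_force: [-0.0, -1.3, -1.1]
grip_width: 0.0563
grip_force: 64.6
```

```bash
cat > bed.py <<'E'
from h import *
s=obs(); print(s['tool_pos'],s['orientation'],s['time_s'],s['grip_width'])
p,d=eyes.grab_frame('wrist'); cv2.imwrite('pics/w3.png',p); np.save('w3.npy',d)
for m in models.mark_of('wrist','bed')[:2]: print('bed',m,atz('wrist',*m['xy'],.012))
for m in models.mark_of('wrist','gore_block_c')[:2]: print('gore',m)
F=[]
for v in range(0,420,1):
    for u in range(60,500,1):
        if d[v,u]>0:
            q=atd('wrist',u,v,d)
            if np.hypot(q[0]-.501,q[1]-.043)<.13: F.append([*q,u,v])
F=np.array(F); np.save('bedpts.npy',F)
print(np.histogram(F[:,2],np.arange(-.01,.06,.004)))
E
python3 bed.py
```

```text
[ 0.47687717 -0.07408752  0.23757753] [1.79984102e+02 8.78771689e-03 7.83626185e+01] 12.1833 0.05631402127374028
bed {'xy': [278.9, 63.7], 'p': 0.95} [0.50265764 0.05108039 0.012     ]
gore {'xy': [277.2, 276.1], 'p': 0.75}
(array([    0,   105, 11229,    92,   212,  8493,   306,  1240, 10329,
          20,    14,    14,    10,   225,     7,     0,     0]), array([-0.01 , -0.006, -0.002,  0.002,  0.006,  0.01 ,  0.014,  0.018,
        0.022,  0.026,  0.03 ,  0.034,  0.038,  0.042,  0.046,  0.05 ,
        0.054,  0.058]))
```

View pics/w3.png

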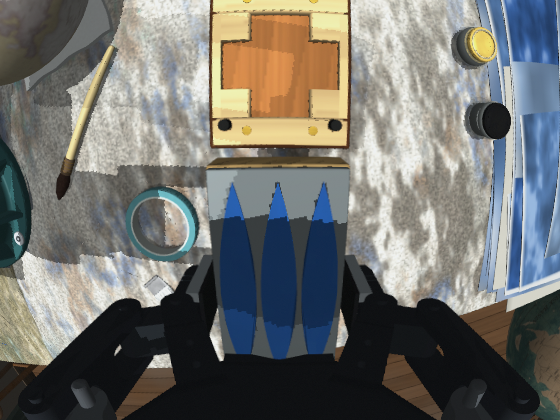

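The pocket is seen whole, centred at (280,64), and the held block fills (208–350, 160–360) square to the fingers.

Run:
```python
from h import *
F=np.load('bedpts.npy'); d=np.load('w3.npy')
B=F[(F[:,2]>.020)&(F[:,2]<.028)]; P=F[(F[:,2]>.009)&(F[:,2]<.0145)]
print('z',np.median(B[:,2]),np.median(P[:,2]))
o=np.array([.501,.045])
for a in (77.5,78,78.5,79):
    x=np.array([np.cos(np.radians(a)),np.sin(np.radians(a))]);y=np.array([-x[1],x[0]])
    pc=lambda v:np.percentile(v,[.5,99.5]).round(4)
    s=(B[:,:2]-o)@x;t=(B[:,:2]-o)@y
    print(a,'board y',[pc(t[(s>l)&(s<l+.03)]) for l in(-.09,-.06,.0,.03)],'xmin',[np.percentile(s[abs(t-k)<.02],.5).round(4) for k in(-.05,0,.05)])
    s=(P[:,:2]-o)@x;t=(P[:,:2]-o)@y
    e=abs(s)>.034; m=abs(s)<.02
    print('  pocket x',pc(s),'y ends',pc(t[(s<-.035)]),pc(t[s>.035]),'notch y',pc(t[m]))
# block in tool frame
T=np.eye(4); st=obs(); T[:3,:3]=R.from_euler('xyz',st['orientation'],degrees=True).as_matrix(); T[:3,3]=st['tool_pos']
G=[]
for v in range(150,350):
    for u in range(195,365):
        if d[v,u]>0:
            q=T[:3,:3].T@(atd('wrist',u,v,d)-T[:3,3])
            if -.03<q[2]<.005 and abs(q[1])<.033: G.append(q)
G=np.array(G); print('block',len(G),np.percentile(G[:,2],[2,50,98]),np.percentile(G[:,0],[.3,50,99.7]))
k=abs(G[:,2]-np.median(G[:,2]))<.003; G=G[k]
A=np.c_[G[:,:2],np.ones(len(G))]; print('plane tilt',np.linalg.lstsq(A,G[:,2],rcond=None)[0])
for l in(.015,.025,.035,.045): q=G[abs(G[:,0]-l)<.006]; print(l,np.percentile(q[:,1],[.5,99.5]).round(4))
for l in(-.02,-.01,0,.01,.02): q=G[abs(G[:,1]-l)<.005]; print('xend',l,np.percentile(q[:,0],99.7).round(4))
```

```text
z 0.023492806310081243 0.011584435519883418
77.5 board y [array([-0.0758,  0.0718]), array([-0.076 ,  0.0726]), array([-0.0761,  0.0734]), array([-0.0747,  0.0736])] xmin [np.float64(-0.0827), np.float64(-0.0838), np.float64(-0.0841)]
  pocket x [-0.0506  0.0625] y ends [-0.0324  0.0289] [-0.0318  0.0302] notch y [-0.0629  0.0607]
78 board y [array([-0.0752,  0.0723]), array([-0.0757,  0.0729]), array([-0.0762,  0.0732]), array([-0.075 ,  0.0733])] xmin [np.float64(-0.0831), np.float64(-0.0837), np.float64(-0.0837)]
  pocket x [-0.0508  0.0625] y ends [-0.032   0.0293] [-0.0323  0.0298] notch y [-0.0629  0.0607]
78.5 board y [array([-0.0747,  0.0729]), array([-0.0754,  0.0733]), array([-0.0764,  0.0731]), array([-0.0754,  0.0729])] xmin [np.float64(-0.0834), np.float64(-0.0837), np.float64(-0.0833)]
  pocket x [-0.0508  0.0625] y ends [-0.0316  0.0297] [-0.0327  0.0294] notch y [-0.0629  0.0607]
79 board y [array([-0.0742,  0.0734]), array([-0.075 ,  0.0737]), array([-0.0766,  0.073 ]), array([-0.0758,  0.0726])] xmin [np.float64(-0.0838), np.float64(-0.0838), np.float64(-0.083)]
  pocket x [-0.0507  0.0625] y ends [-0.0313  0.0301] [-0.0331  0.029 ] notch y [-0.0629  0.0606]
block 27013 [-0.02573568 -0.00783796 -0.00163723] [-0.03279858  0.01776013  0.05598531]
plane tilt [ 0.01372835 -0.00142242 -0.00788483]
0.015 [-0.0316  0.032 ]
0.025 [-0.0281  0.0272]
0.035 [-0.0282  0.027 ]
0.045 [-0.0283  0.027 ]
xend -0.02 0.0547
xend -0.01 0.055
xend 0 0.055
xend 0.01 0.055
xend 0.02 0.055
```

```bash
python3 -c "
from h import *
print(np.round(cal('wrist')['T_tool_cam'],3))"
```

```text
[[ 0.    -0.956 -0.295  0.077]
 [ 1.     0.001 -0.001 -0.   ]
 [ 0.001 -0.295  0.956 -0.128]
 [ 0.     0.     0.     1.   ]]
```

Emit:
drive_tool(
  motion=[
    {"tx": 2,"ty": 0.1,"tz": 0,"spin": 0.004,"gripper": 1},
    {"tx": 4.5,"ty": 0.1,"tz": 0,"spin": 0.004,"gripper": 1},
    {"tx": 7,"ty": 0.1,"tz": 0,"spin": 0.004,"gripper": 1},
    {"tx": 9.5,"ty": 0.1,"tz": 1,"spin": 0.004,"gripper": 1},
    {"tx": 11.5,"ty": 0.1,"tz": 3,"spin": 0.004,"gripper": 1},
    {"tx": 12.7,"ty": 0.1,"tz": 6,"spin": 0.004,"gripper": 1},
    {"tx": 12.7,"ty": 0.1,"tz": 9,"spin": 0.004,"gripper": 1},
    {"tx": 12.7,"ty": 0.1,"tz": 12,"spin": 0.004,"gripper": 1},
    {"tx": 12.7,"ty": 0.1,"tz": 14,"spin": 0.004,"gripper": 1},
    {"tx": 12.7,"ty": 0.1,"tz": 14,"spin": 0.004,"gripper": 1},
    {"tx": 12.7,"ty": 0.1,"tz": 14,"spin": 0.004,"gripper": 1},
  ],
)

```text
time_s: 13.25
tool_pos: [0.5032, 0.05, 0.0965]
orientation: [-179.8, 0.0, 78.0]
wrist_force: [-0.0, -0.3, -0.7]
grip_width: 0.0569
grip_force: 64.6
```

Emit:
drive_tool(
  motion=[
    {"tx": 0.05,"ty": 0.05,"tz": 1.5,"spin": 0,"gripper": 1},
    {"tx": 0.05,"ty": 0.05,"tz": 3,"spin": 0,"gripper": 1},
    {"tx": 0.05,"ty": 0.05,"tz": 4,"spin": 0,"gripper": 1},
    {"tx": 0.05,"ty": 0.05,"tz": 4.6,"spin": 0,"gripper": 1},
    {"tx": 0.05,"ty": 0.05,"tz": 5,"spin": 0,"gripper": 1},
    {"tx": 0.05,"ty": 0.05,"tz": 5.3,"spin": 0,"gripper": 1},
    {"tx": 0.05,"ty": 0.05,"tz": 5.6,"spin": 0,"gripper": 1},
    {"tx": 0.05,"ty": 0.05,"tz": 5.8,"spin": 0,"gripper": 1},
    {"tx": 0.05,"ty": 0.05,"tz": 6,"spin": 0,"gripper": 1},
    {"tx": 0.05,"ty": 0.05,"tz": 6.2,"spin": 0,"gripper": 1},
    {"tx": 0.05,"ty": 0.05,"tz": 6.2,"spin": 0,"gripper": 1},
  ],
)

```text
time_s: 14.17
tool_pos: [0.5044, 0.0504, 0.035]
orientation: [-180.0, 0.0, 78.0]
wrist_force: [-0.2, -0.1, -1.5]
grip_width: 0.0565
grip_force: 64.8
```

No contact yet, so the block is dropping freely into the pocket. I'll continue down in small steps.

Emit:
drive_tool(
  motion=[
    {"tx": 0,"ty": 0,"tz": 0.1,"spin": 0,"gripper": 1},
    {"tx": 0,"ty": 0,"tz": 0.2,"spin": 0,"gripper": 1},
    {"tx": 0,"ty": 0,"tz": 0.25,"spin": 0,"gripper": 1},
    {"tx": 0,"ty": 0,"tz": 0.3,"spin": 0,"gripper": 1},
    {"tx": 0,"ty": 0,"tz": 0.3,"spin": 0,"gripper": 1},
  ],
)

```text
time_s: 14.58
tool_pos: [0.5045, 0.0504, 0.0321]
orientation: [-180.0, 0.0, 78.0]
wrist_force: [-0.5, 0.9, -1.7]
grip_width: 0.0566
grip_force: 64.8
```

Emit:
drive_tool(
  motion=[
    {"tx": 0,"ty": 0,"tz": 0.05,"spin": 0,"gripper": 1},
    {"tx": 0,"ty": 0,"tz": 0.1,"spin": 0,"gripper": 1},
    {"tx": 0,"ty": 0,"tz": 0.1,"spin": 0,"gripper": 1},
    {"tx": 0,"ty": 0,"tz": 0.1,"spin": 0,"gripper": 1},
  ],
)

```text
time_s: 14.92
tool_pos: [0.5046, 0.0504, 0.0313]
orientation: [180.0, 0.0, 78.0]
wrist_force: [0.4, -0.1, 0.4]
grip_width: 0.0568
grip_force: 64.9
```

Force has begun to rise, so the block is touching the floor. I'll release slowly; any remaining gap is under 1 mm.

Emit:
drive_tool(
  motion=[
    {"tx": 0,"ty": 0,"tz": 0.05,"spin": 0,"gripper": 1},
    {"tx": 0,"ty": 0,"tz": 0.05,"spin": 0,"gripper": 0.3},
    {"tx": 0,"ty": 0,"tz": 0.05,"spin": 0,"gripper": 0.25},
    {"tx": 0,"ty": 0,"tz": 0.05,"spin": 0,"gripper": 0.15},
    {"tx": 0,"ty": 0,"tz": 0.05,"spin": 0,"gripper": 0.15},
    {"tx": 0,"ty": 0,"tz": 0.05,"spin": 0,"gripper": 0.15},
    {"tx": 0,"ty": 0,"tz": -1,"spin": 0,"gripper": 0.15},
    {"tx": 0,"ty": 0,"tz": -3,"spin": 0,"gripper": 0.15},
    {"tx": 0,"ty": 0,"tz": -6,"spin": 0,"gripper": 0.15},
    {"tx": -1,"ty": 0,"tz": -10,"spin": 0,"gripper": 0.15},
    {"tx": -4,"ty": 0,"tz": -14,"spin": 0,"gripper": 0.15},
    {"tx": -7,"ty": 0,"tz": -18,"spin": 0,"gripper": 0.15},
    {"tx": -7,"ty": 0,"tz": -20,"spin": 0,"gripper": 0.15},
    {"tx": -7,"ty": 0,"tz": -20,"spin": 0,"gripper": 0.15},
    {"tx": -7,"ty": 0,"tz": -20,"spin": 0,"gripper": 0.15},
  ],
)

```text
time_s: 16.17
tool_pos: [0.4913, -0.0189, 0.234]
orientation: [179.7, -0.0, 77.9]
wrist_force: [0.0, -0.4, -1.0]
grip_width: 0.0725
grip_force: 0.0
```

Run:
```python
from h import *
s=obs(); print(s['tool_pos'],s['orientation'],s['time_s'],s['grip_width'])
p,d=eyes.grab_frame('wrist'); cv2.imwrite('pics/w4.png',p)
F=[]
for v in range(0,420,2):
    for u in range(60,500,2):
        if d[v,u]>0:
            q=atd('wrist',u,v,d)
            if .033<q[2]<.047 and np.hypot(q[0]-.5034,q[1]-.0504)<.07: F.append(q)
F=np.array(F); print(len(F),np.percentile(F[:,2],[5,50,95]),cv2.minAreaRect((F[:,:2]*1000).astype(np.float32)))
A=np.c_[F[:,:2]-F[:,:2].mean(0),np.ones(len(F))];print(np.linalg.lstsq(A,F[:,2],rcond=None)[0])
```

```text
[ 0.49132194 -0.01885312  0.23399673] [ 1.79671135e+02 -1.06649068e-02  7.78840203e+01] 16.1667 0.07247388476920202
1514 [0.03669676 0.03870424 0.04059346] ((504.218505859375, 52.15977096557617), (107.68509674072266, 57.31709671020508), 78.47626495361328)
[-0.00316269 -0.00024872  0.03862309]
```

View pics/w4.png

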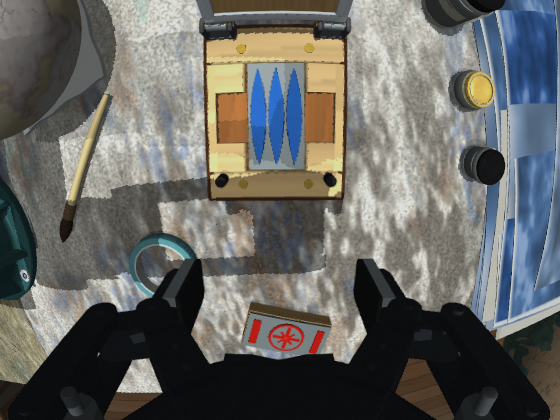

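The gore block sits in the pocket at (277,117), square and level, with its top at 39–40 mm (fully home is 40 mm). The frame leans open at the top of the picture, and the rose block and jars are untouched.

```bash
python3 -c "
from workcell import sign_off
print(sign_off())"
```

```text
the job is handed in; nothing more can be done
None
```

The frame is leaning open on its stays and the gore block is in the pocket, home, flat and square by the last camera check. The rose block and jars were left alone, and I handed the job in at about 16 s (no verdict came back).

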